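Park the spring plunger and draw out the jar tray

ROBOT

A 6-joint arm with a two-finger parallel gripper is mounted at the origin on the work surface; the furniture and walls round the work are solid. World frame = base frame: x ahead of the robot, y to its left, z up, the work surface at z = 0. Lengths are in m, angles in degrees, forces in N, time in s.
With the tool pointing down it reaches from about 0.4 to 0.825 m from the base axis. Payload 7 kg.
Tool frame: the origin (TCP) lies midway between the tips of the shut fingers; the grasp point (between the pads) lies 19 mm behind it; z points along the fingers, x is the direction in which the jaws open and shut, and the axes are right-handed (so a half turn about z gives the same grasp; the last joint's range is limited). The gripper opens to 88 mm and grips with 3 to 60 N. Pads are 19 mm wide; open, the fingers measure 130 mm over their backs; the gripper's body (78 mm by 193 mm) begins 47 mm behind the grasp point.
Start: joints at [79.933, 20.546, 0.682, 0, -70.136, -16.507], TCP at [0.302, 0.604, 0.194] pointing down, gripper open.
Joint ranges: [-176.03, 176.03], [-82.01, 121.73], [-58.28, 71.71], [-173.87, 95.51], [-174.79, -0.11], [-173.66, 173.66]. Speed limits (degrees/s): [136.94, 136.94, 172.46, 180, 180, 180].

INTERFACE

Orientations are given as [roll, pitch, yaw] about the fixed x, y, z axes, in that order (R = Rz(yaw) Ry(pitch) Rx(roll)).
In Python, from plant import * gives the robot as it stands. The module is installed in compiled form; this text tells all that it offers.
- The arm moves only by the shell command python3 -m pendant 'ROWS' [OPENING]. ROWS is JSON, a list that holds one entry, the list of rows, each a list of 6 numbers: the shift along the world's x, y, z in mm, then the turn, a rotation vector about the world's x, y, z in degrees. A call has 1 to 10 rows; each row is the pose to reach, as a shift and turn from the pose commanded when the call began; what a row does not reach only later rows make up. A row lasts 1/8 s, in which the tool goes at most 62.5 mm and 10.7 degrees, less where a joint would pass 70% of its speed; a pose out of reach is approached as far as the arm can. A call with a gripper value outside its range is refused whole. OPENING is the closure, from -1 (fully open) to 1 (shut), set as the call begins (- or left out, the last holds). The fingers move at their own pace and stop on an object; the grip force is fixed at half the most. Time passes only in rows, so rows that repeat a pose let the fingers close. It gives the time, the measured TCP pose, the force and the opening at its end, in the units of the state.
- get_obs(): the state, without advancing time (a new reading comes with each control period).
- snapshot(name): name is "side" or "top" or "wrist"; returns a dict with "pixels" (480x640x3 uint8, red, green, blue), "depth" (480x640 float32, m along the optical axis (not along the pixel's ray), 0 where there is no reading), "fx", "fy", "cx", "cy" (pixels), "pose" (4x4, takes a point from camera to world coordinates); the wrist camera has in their place "tool_from_camera" (4x4, takes a point from camera to tool coordinates, whose origin is the TCP and whose axes are the tool frame's). Camera axes: x right, y down, z forward; pixel columns grow to the right and rows downward; lengths in m; the calibration is good to about 2 mm. A picture is of the moment at which its call begins: read the wrist's pose just before it.
- close_job(): hands the job in, once; it reports no verdict.
The state is a dict: "clock": time; "joint_pos": joint angles; "qvel": joint speeds; "tau": joint torques, N m; "tool_pos": TCP position; "orientation": TCP orientation; "force": force on the tool from outside, world axes, zero at the start; "moment": the same for the moment, N m; "opening": finger opening in m.
Only numpy, scipy, OpenCV 4.12 (cv2) and the standard library are available. Lean on these libraries where they do the work, as an engineer would, in place of code of your own. Each camera call takes 0.05 s, during which the arm holds its last target. There are 200 camera calls.

TASK

The jar's tray is locked in its carrier by a spring plunger. Pull the plunger's knob up only until you feel its end stop, turn it anticlockwise and let it down into its rest notch so that it stays retracted by itself, never forcing it against its stops; then draw the tray fully out to its stop by its tab, keeping the jar upright in its nest and leaving the things around alone.

Things in the scene. Friction and masses are not known exactly. Their poses are not given: they have to be found in the camera images.
- carrier: Low aluminium carrier fixed to the table: base plate 114 x 370 x 10 mm, a rail along each long side (tops 26 mm up) guiding the tray. Origin on the table under the jar's starting place; x across the carrier, y along it (base from y -207 to +163 mm), z up. The bridge with the plunger crosses at y = +130 mm, the tray's tab is toward -y. Heading within 0.2 rad of the world's.
- barrel_top (a point): Centre of the top of the upright steel barrel (44 mm diameter, 92 mm above the table) on the bridge, out of which the plunger's neck comes. Fixed; the plunger's axis is vertical through it.
- knob: Plunger's black bar-shaped knob. Origin at its grip point on the plunger's vertical axis, 119 mm above the table at the start. The bar is 40 mm long (its x), 14 mm thick between flat sides (its y), 28 mm high: 16 mm below this point to 12 mm above. Below it a 20 mm collar, then 8 mm of neck to the barrel. It rises and turns with the plunger; at first turned -0.62 rad from the carrier's x.
- plunger_pull (a joint): How far the knob is pulled up (m): 0 = bolt home, tray locked. A spring pulls down with about 5 N at 0, rising 0.18 N per mm. Only after a pull of 9 to 30 mm (differs each time, hidden in the barrel) can the knob turn; a hard end stop comes 2.5 mm beyond that. The bolt is clear of the tray at 6 mm. In the rest notch it stands at 6.5 to 27.5 mm, 2.5 mm under the pull that let it turn.
- plunger_turn (a joint): Turn of the knob (rad), 0 at the start, growing anticlockwise seen from above. Held within about 0.05 of 0 while in its deep slot; once pulled clear it turns over a land. The rest notch, 2.5 mm deep, takes the pin between about 1.13 and 1.37 rad, middle 1.25; a wall stops the turn at about 1.37. It cannot turn the other way.
- cross_pin: Cross pin of the plunger, hidden inside the barrel: it moves with the knob and touches only the slot, land, notch and stops. More than 25 N on it counts as forcing. Origin on the plunger's axis at table height when down; same axes as the knob.
- tray (a joint): How far the tray has been drawn out (m), along the carrier's -y: 0 locked, 0.070 at its end stop. It slides with about 2.5 N of friction and stays where it is left.
- tray_tab (a point): Grip point in the tray's upright dark steel tab, near the tray's -y end, 125 mm from the jar's axis: 36 mm wide (carrier x), 12 mm thick (carrier y), its top 12 mm above this point and 55 mm above the table; a foot plate 44 x 22 mm, 4 mm high, lies around its foot, its top 23 mm above the table. Moves with the tray.
- jar_nest (a point): Centre of the tray's upper face in the foam nest (foam strips 30 mm high around the jar), where the jar's foot stands; moves with the tray.
- clay_jar: Small brown clay jar, 72 mm wide, 107 mm tall, standing loose in the foam nest on the tray; origin at the centre of its underside, z up.
- cotton_tape: Roll of white tape lying flat, 66 x 66 x 15 mm, a bystander beyond the plunger end of the carrier; origin under its centre.
- eraser: Eraser in a card sleeve, 22 x 44 x 12 mm, a bystander beyond the tab end of the carrier; origin under its centre.
- bone_folder: Flat pale bone folder, 146 x 22 x 4 mm, a bystander along the robot's side of the carrier; origin under its centre.
Not all that is in view belongs to the job. Leave any turquoise look-alike of the clay_jar alone.

How it is judged:
By the outcome, as a careful person would: the job done as asked, in the order asked, and still so for the second after the job is handed in, with the robot touching nothing.
It also fails if it takes over 72 s, if anything falls off the work surface, if the arm or the gripper's body presses on something with over 40 N, if the wrist force passes 120 N, or if a joint passes its speed limit or range.

## Working session

There is one attempt and no reset: what is moved stays moved. The work goes in short steps, Python scripts to look and compute and a shell command to move; the robot and the scene stay as the last step left them, time stands still between calls to the robot, and variables do not carry over. Pictures are saved under pics/ and viewed, about 8 in all and at most 12, crops included, and the job is handed in when it is done.

```bash
mkdir -p pics
cat > h.py <<'E'
from plant import *
import numpy as np, cv2
from scipy.spatial.transform import Rotation as R
def cloud(s,T=None):
    T=s["pose"] if T is None else T
    d=s["depth"]; v,u=np.indices(d.shape)
    p=np.stack([(u-s["cx"])/s["fx"]*d,(v-s["cy"])/s["fy"]*d,d],-1)
    w=p@T[:3,:3].T+T[:3,3]; w[d==0]=np.nan
    return w
def save(n,s,crop=None,k=1):
    im=s["pixels"][:,:,::-1]
    if crop: a,b,c,d=crop; im=im[b:d,a:c]
    cv2.imwrite("pics/"+n+".png",cv2.resize(im,None,fx=k,fy=k))
E
python3 - <<'E'
from h import *
o=get_obs();print({k:np.round(v,3) for k,v in o.items()})
for n in("top","side"):
    s=snapshot(n);np.save(n+".npy",s,allow_pickle=True);save(n,s);print(n,np.round(s["pose"],3).tolist(),s["fx"])
E
```

```text
{'clock': np.float64(0.0), 'joint_pos': array([ 7.9933e+01,  2.0591e+01,  6.3300e-01, -2.0000e-02, -7.0136e+01,
       -1.6508e+01]), 'qvel': array([ 0.023,  0.014,  0.081,  0.008,  0.096, -0.064]), 'tau': array([-2.0000e-03, -5.8272e+01,  2.9305e+01,  6.9970e+00,  7.0000e-03,
       -0.0000e+00]), 'tool_pos': array([0.302, 0.603, 0.193]), 'orientation': array([-1.79991e+02, -9.50000e-02, -1.16582e+02]), 'force': array([-0.056, -0.21 , -1.089]), 'moment': array([ 0.011, -0.02 , -0.028]), 'opening': np.float64(0.088)}
top [[0.017, -0.982, 0.188, 0.204], [-1.0, -0.016, 0.003, 0.024], [-0.0, -0.188, -0.982, 1.23], [0.0, 0.0, 0.0, 1.0]] 525.6631641024135
side [[0.998, -0.02, 0.067, 0.359], [-0.068, -0.475, 0.878, -0.889], [0.014, -0.88, -0.475, 0.598], [0.0, 0.0, 0.0, 1.0]] 484.43684950708956
```

View pics/top.png

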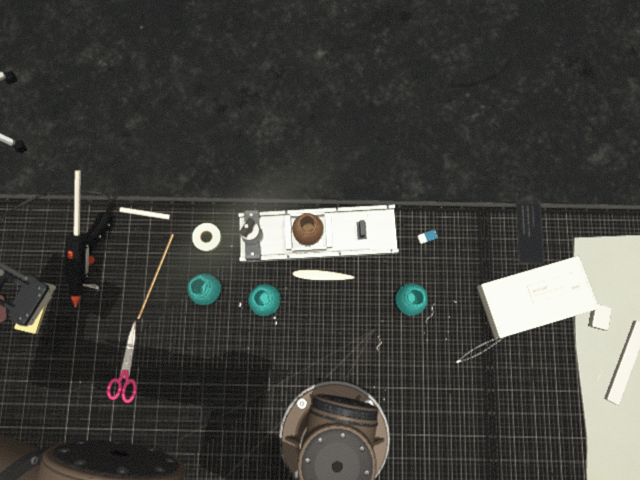

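View pics/side.png

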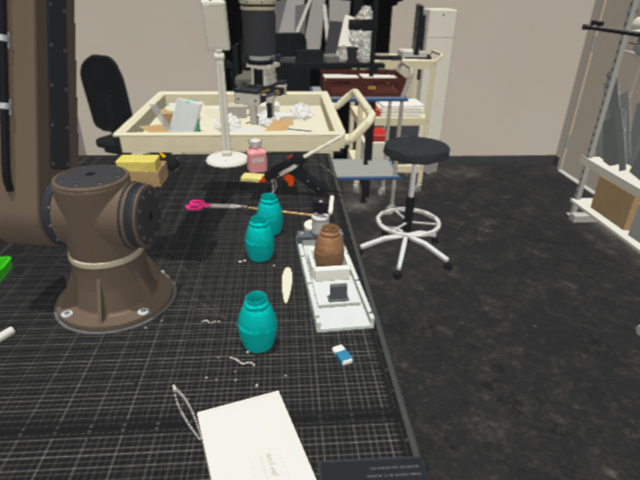

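Top view: the carrier spans (240..397, 207..260). The jar is brown at (308,229), the tab dark at (362,229), and the barrel with the knob at (250,230). Candidates for the jar are brown (308,229) and three turquoise look-alikes at (204,290), (265,300) and (411,299); I choose brown. Candidates for the tab are dark (362,229) on the tray, the eraser (428,237) and the dark mat (530,232); I choose the tray one. The only candidate for the knob is the bar over the barrel.

Run:
```python
from h import *
def L(n): return np.load(n+".npy",allow_pickle=True).item()
t=L("top");s=L("side");W=cloud(t);V=cloud(s)
im=np.hstack([cv2.resize(t["pixels"][195:270,230:405,::-1],None,fx=4.4,fy=4.4,interpolation=cv2.INTER_CUBIC)])
im2=cv2.resize(s["pixels"][190:340,280:390,::-1],None,fx=3,fy=3,interpolation=cv2.INTER_CUBIC)
c=np.zeros((330+0,770,3),np.uint8);c[:330,:770]=im[:330,:770]
cv2.imwrite("pics/crop.png",c)
for nm,P,im in(("top",W,t["pixels"]),("side",V,s["pixels"])):
    x,y,z=P[...,0],P[...,1],P[...,2]
    box=(x>.3)&(x<.65)&(y>-.35)&(y<.45)
    hsv=cv2.cvtColor(im,cv2.COLOR_RGB2HSV)
    car=box&(hsv[...,1]<40)&(hsv[...,2]>120)&(z>.005)&(z<.034)
    n,l,st,_=cv2.connectedComponentsWithStats(car.astype(np.uint8))
    k=1+np.argmax(st[1:,4]);q=P[l==k]
    r=cv2.minAreaRect((q[:,:2]*1000).astype(np.float32));print(nm,"carrier",r)
    br=box&(hsv[...,0]<15)&(hsv[...,1]>80)&(z>.05)&(z<.18)
    q=P[br];print("jar",len(q),np.median(q,0),q.max(0),q.min(0))
    k=box&(z>.1)&(z<.16)&~br&(y>.05)
    q=P[k]; print("knob",len(q),q.mean(0) if len(q) else 0,cv2.minAreaRect((q[:,:2]*1000).astype(np.float32)) if len(q)>3 else 0)
    k=box&(z>.08)&(z<.1)&~br&(y>.05); q=P[k];print("barrel",len(q),q.mean(0),q.min(0),q.max(0))
    k=box&(z>.045)&(z<.065)&(hsv[...,2]<110)&(y<-.02)&(x>.4)&(hsv[...,1]<90);q=P[k];print("tab",len(q),q.mean(0),cv2.minAreaRect((q[:,:2]*1000).astype(np.float32)))
```

```text
top carrier ((465.7237548828125, 22.859634399414062), (121.81903839111328, 323.18572998046875), 3.9484500885009766)
jar 542 [0.44693606 0.06599271 0.10170514] [0.48894904 0.10037865 0.13003652] [0.42641116 0.03541487 0.05233588]
knob 302 [0.39968817 0.21322197 0.11659222] ((379.7225646972656, 173.32984924316406), (146.98220825195312, 291.55010986328125), 48.06731414794922)
barrel 536 [0.36470363 0.22180389 0.09010896] [0.30001665 0.05172487 0.0800726 ] [0.49336243 0.32451531 0.0999893 ]
tab 25 [ 0.46208986 -0.05453775  0.0536628 ] ((465.89453125, -55.54371643066406), (31.1566219329834, 10.64202880859375), 7.163510799407959)
side carrier ((462.17291259765625, 35.87779235839844), (114.74222564697266, 357.15936279296875), 4.329421520233154)
jar 922 [0.45871633 0.04487359 0.09087784] [0.49116049 0.08866331 0.1267945 ] [0.42794974 0.02884467 0.05015382]
knob 328 [0.40415476 0.20357798 0.1134048 ] ((381.8168029785156, 170.43978881835938), (147.30841064453125, 297.5064697265625), 48.376895904541016)
barrel 469 [0.36842633 0.21148128 0.08980087] [0.30000488 0.0508164  0.08002126] [0.49382501 0.31720826 0.099964  ]
tab 65 [ 0.46817103 -0.06271023  0.04944495] ((468.7279357910156, -62.856021881103516), (7.747439384460449, 31.353347778320312), 89.1243896484375)
```

View pics/crop.png

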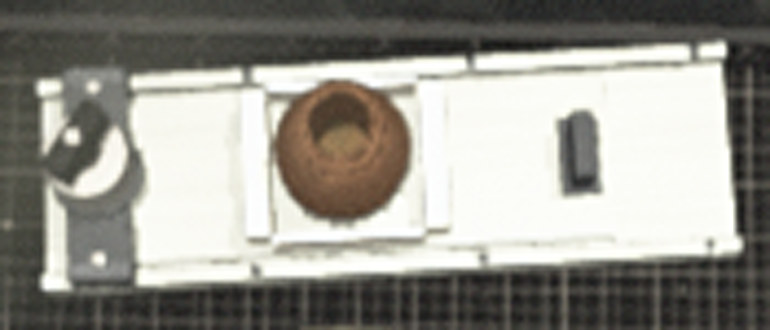

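The crop shows the knob bar at crop (78,142), the barrel behind it, the brown jar at (343,150) and the tab at (580,150). The estimates are carrier heading ≈ +4.1°, origin ≈ (0.460, 0.067) and knob ≈ (0.451, 0.198). I'll move over the knob and refine with the wrist camera.

```bash
python3 -m pendant '[[[10,-30,30,0,0,0],[30,-80,60,0,0,-2],[50,-130,60,0,0,-5],[70,-180,60,0,0,-5],[90,-235,60,0,0,-5],[110,-290,60,0,0,-5],[130,-345,60,0,0,-5],[148,-395,60,0,0,-5],[148,-405,60,0,0,-5],[148,-405,60,0,0,-5]]]' -1
python3 - <<'E'
from h import *
o=get_obs();s=snapshot("wrist");save("w1",s)
T=np.eye(4);T[:3,:3]=R.from_euler("xyz",o["orientation"],degrees=True).as_matrix();T[:3,3]=o["tool_pos"]
s["pose"]=T@s["tool_from_camera"];np.save("w1.npy",s,allow_pickle=True)
print(o["tool_pos"],o["orientation"],o["force"],np.round(s["pose"],3).tolist())
P=cloud(s);m=(P[...,2]>.1)&(P[...,2]<.14)&(abs(P[...,0]-.45)<.05)&(abs(P[...,1]-.2)<.05)
v,u=np.nonzero(m);print(len(u), u.min() if len(u) else 0,u.max() if len(u) else 0,v.min() if len(u) else 0,v.max() if len(u) else 0)
E
```

```text
clock: 1.35
tool_pos: [0.4499, 0.1982, 0.2541]
orientation: [180.0, 0.0, -121.7]
force: [-0.8, 0.7, -0.0]
opening: 0.0873
[0.44989622 0.19815252 0.25414701] [ 1.79989737e+02  5.95843187e-03 -1.21658639e+02] [-0.7821366   0.69133391 -0.0282648 ] [[-0.525, -0.821, -0.225, 0.511], [-0.851, 0.507, 0.139, 0.161], [-0.0, 0.264, -0.964, 0.445], [0.0, 0.0, 0.0, 1.0]]
657 308 327 193 237
```

View pics/w1.png

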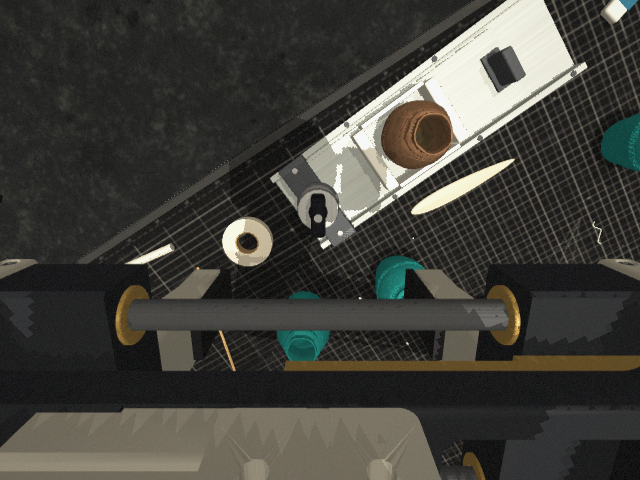

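The wrist view shows the knob as a dark bar at (318,212) over the barrel, and it is aligned with the jaws. The tab is at (503,68) and the jar at (418,134). Next I'll cast rays onto the known heights.

Run:
```python
from h import *
s=np.load("w1.npy",allow_pickle=True).item();P=cloud(s);T=s["pose"]
def ray(u,v,z):
    d=T[:3,:3]@np.stack([(u-s["cx"])/s["fx"],(v-s["cy"])/s["fy"],np.ones_like(u,float)]);return (T[:3,3,None]+d*(z-T[2,3])/d[2])[:2]
hsv=cv2.cvtColor(s["pixels"],cv2.COLOR_RGB2HSV);V=hsv[...,2]
def rep(n,m,z):
    k,l,st,c=cv2.connectedComponentsWithStats(m.astype(np.uint8));m=l==1+np.argmax(st[1:,4]);v,u=np.nonzero(m)
    q=ray(u,v,z).T*1000;r=cv2.minAreaRect(q.astype(np.float32));print(n,len(u),"px",u.min(),u.max(),v.min(),v.max(),"mean",q.mean(0).round(1),"rect",np.round(r[0],1),np.round(r[1],1),round(r[2],1),"z",np.nanmedian(P[...,2][m]).round(4))
z=P[...,2];x=P[...,0];y=P[...,1]
near=(abs(x-.45)<.045)&(abs(y-.2)<.045)
rep("knobtop",near&(z>.122)&(z<.14),.131)
rep("knob all",near&(z>.108)&(z<.14),.131)
m=near&(z>.086)&(z<.098);rep("barrel top",m,.092)
q=P[m&True];print("barrel cloud",q.min(0),q.max(0))
t=(x>.42)&(x<.52)&(y>-.12)&(y<0)
rep("tabtop",t&(z>.05)&(z<.062),.055);rep("tabtop dark",t&(z>.049)&(V<100),.055)
c=(x>.3)&(x<.6)&(y>-.25)&(y<.3)&(z>.008)&(z<.032)&(hsv[...,1]<60)
rep("carrier",c,.02)
```

```text
knobtop 577 px 311 324 196 237 mean [451.8 197.2] rect [451.5 197.3] [12.6 39.9] 58.3 z 0.1311
knob all 605 px 311 324 193 237 mean [452.6 196.6] rect [452.8 196.7] [12.6 42.7] 58.6 z 0.1311
barrel top 792 px 297 338 188 227 mean [453.3 196. ] rect [452.5 196.7] [43.7 42.1] 58.3 z 0.0921
barrel cloud [0.42939938 0.17539866 0.08606965] [0.47295718 0.21971446 0.09460405]
tabtop 492 px 499 525 46 81 mean [470.  -54.9] rect [469.8 -54.7] [35.9 14.2] 3.6 z 0.055
tabtop dark 210 px 499 524 47 81 mean [469.8 -51.2] rect [469.9 -53.9] [35.6 13.4] 3.6 z 0.0539
carrier 18394 px 302 586 0 227 mean [466.8   2.4] rect [463.2  19.8] [115.3 324.8] 4.2 z 0.0191
```

Everything agrees: knob top 131 mm at (451.5,197.3), size 40x13, barrel 44 mm. Now descend to TCP z≈0.106 (above the collar) and grip.

```bash
python3 -m pendant '[[[1.8,-1,-30,0,0,0],[1.8,-1,-80,0,0,0],[1.8,-1,-120,0,0,0],[1.8,-1,-140,0,0,0],[1.8,-1,-148,0,0,0],[1.8,-1,-148,0,0,0]]]' -1; python3 -m pendant '[[[0,0,0,0,0,0],[0,0,0,0,0,0],[0,0,0,0,0,0],[0,0,0,0,0,0],[0,0,0,0,0,0],[0,0,0,0,0,0],[0,0,0,0,0,0],[0,0,0,0,0,0]]]' 1;python3 -m pendant '[[[0,0,0.5,0,0,0],[0,0,1,0,0,0],[0,0,1,0,0,0]]]'
```

```text
clock: 2.15
tool_pos: [0.4517, 0.1984, 0.1061]
orientation: [180.0, -0.0, -121.5]
force: [-0.4, -0.3, 0.1]
opening: 0.0877
clock: 3.15
tool_pos: [0.4518, 0.1977, 0.1061]
orientation: [180.0, -0.0, -121.6]
force: [0.2, -0.1, -0.3]
opening: 0.0137
clock: 3.52
tool_pos: [0.4518, 0.1977, 0.1072]
orientation: [-180.0, 0.0, -121.6]
force: [-0.5, 0.3, 0.4]
opening: 0.0002
```

Opening ≈ 0 means the fingers shut on nothing. I'll look.

Run:
```python
from h import *
o=get_obs();print(o["opening"],o["force"],o["tool_pos"])
a=snapshot("side");b=snapshot("wrist")
A=cv2.resize(a["pixels"][150:290,260:400,::-1],None,fx=3.4,fy=3.4)
B=b["pixels"][:,:,::-1]
A=cv2.resize(A,(400,400));B=cv2.resize(B,(400,300))
c=np.zeros((400,800,3),np.uint8);c[:,:400]=A;c[:300,400:]=B;cv2.imwrite("pics/g1.png",c)
P=cloud(a);m=(abs(P[...,0]-.4517)<.03)&(abs(P[...,1]-.197)<.04)&(P[...,2]>.09)&(P[...,2]<.2)
```

```text
0.00023921359264362794 [-0.5319523   0.26938997  0.43421725] [0.45180061 0.19769641 0.10723385]
```

View pics/g1.png

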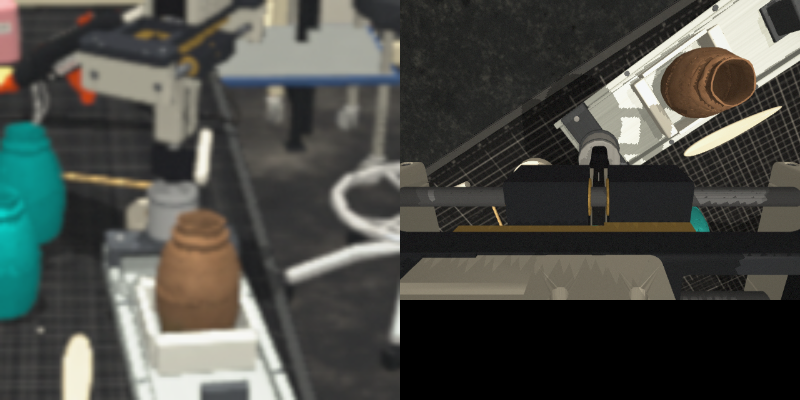

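```bash
python3 -m pendant '[[[0,0,0,0,0,0],[0,0,0,0,0,0]]]'
python3 - <<'E'
from h import *
b=snapshot("wrist");save("g2",b,(230,190,390,310),5)
d=b["depth"];print(d[250,300:350:3],d[300,300:345:2])
E
```

```text
clock: 3.88
tool_pos: [0.4517, 0.1976, 0.1071]
orientation: [180.0, -0.0, -121.6]
force: [-0.3, 0.8, -0.1]
opening: 0.0006
[0.21530335 0.21698561 0.17744318 0.1756131  0.17474705 0.17624299
 0.17467822 0.17441651 0.17543365 0.17541443 0.17683427 0.21611416
 0.21607968 0.21698919 0.21712917 0.21611166 0.2170708 ] [0.07712415 0.08167943 0.08061276 0.08634748 0.08629533 0.08681105
 0.08704306 0.08581132 0.08682754 0.08608907 0.08575209 0.08566448
 0.08581411 0.08565442 0.08688936 0.08364015 0.08113356 0.0811498
 0.07580144 0.07569929 0.07306682 0.0751142  0.07419853]
```

View pics/g2.png

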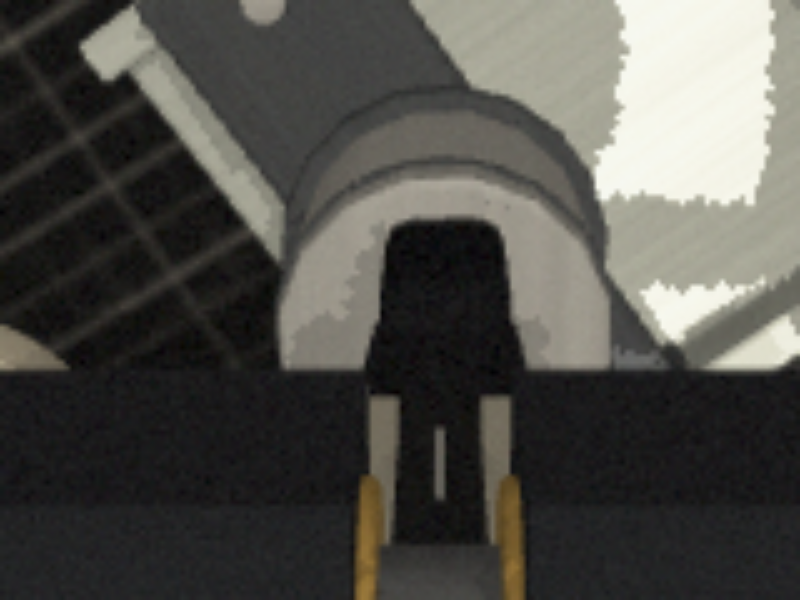

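Run:
```python
from h import *
o=get_obs();s=snapshot("wrist")
T=np.eye(4);T[:3,:3]=R.from_euler("xyz",o["orientation"],degrees=True).as_matrix();T[:3,3]=o["tool_pos"]
C=s["tool_from_camera"];P=cloud(s,T@C);print(s["fx"],C.round(3).tolist())
for p in([0,0,0],[0,0,-.019],[.007,0,-.019],[0,.02,0],[0,-.02,-.02]):
    c=np.linalg.inv(C)@np.r_[p,1];print(p,c[:2]/c[2]*s["fx"]+[s["cx"],s["cy"]],c[2])
for v in range(230,300,6):print(v,P[v,318].round(4),P[v,308].round(4),P[v,328].round(4))
print("gold",[ (u,s["depth"][296,u].round(4)) for u in range(298,340,3)])
w=np.load("w1.npy",allow_pickle=True).item();print("open gold",[ (u,w["depth"][318,u].round(4)) for u in list(range(115,150,5))+list(range(485,525,5))])
S=snapshot("side");Q=cloud(S);m=(abs(Q[...,0]-.452)<.06)&(abs(Q[...,1]-.19)<.06)&(Q[...,2]>.08)&(Q[...,2]<.2)
v,u=np.nonzero(m)
for r in range(v.min(),v.max()+1,3):
    k=m[r];uu=np.nonzero(k)[0]
    if len(uu):print(r,uu.min(),uu.max(),Q[r][k][:,0].min().round(3),Q[r][k][:,0].max().round(3),Q[r][k].mean(0).round(3),S["pixels"][r,uu].mean(0).round())
```

```text
337.5561991726258 [[1.0, -0.0, -0.0, -0.0], [0.0, 0.964, 0.264, -0.071], [-0.0, -0.264, 0.964, -0.191], [0.0, 0.0, 0.0, 1.0]]
[0, 0, 0] [317.76684185 264.12192787] 0.20291302023214078
[0, 0, -0.019] [317.79880799 276.33178616] 0.1845880921483212
[0.007, 0, -0.019] [330.5997335  276.32648221] 0.18458769338198217
[0, 0.02, 0] [317.77284298 294.62172907] 0.20819687527903524
[0, -0.02, -0.02] [317.79466352 241.81872449] 0.17833976720227832
230 [0.4665 0.1884 0.0926] [0.4696 0.1939 0.0919] [0.4628 0.1832 0.0912]
236 [0.4679 0.1876 0.1124] [0.4701 0.193  0.1091] [0.4641 0.1831 0.1095]
242 [0.4679 0.1876 0.1244] [0.4703 0.1925 0.1224] [0.4644 0.1833 0.1219]
248 [0.4666 0.1884 0.1302] [0.4694 0.1928 0.1301] [0.464  0.1839 0.1306]
254 [0.4642 0.1899 0.1314] [0.4665 0.1946 0.13  ] [0.4613 0.1855 0.131 ]
260 [0.4612 0.1917 0.1309] [0.4638 0.1963 0.1302] [0.4584 0.1873 0.1307]
266 [0.4585 0.1934 0.1314] [0.4611 0.198  0.1307] [0.4554 0.189  0.1305]
272 [0.4555 0.1952 0.131 ] [0.464  0.1956 0.1486] [0.459  0.1875 0.1485]
278 [0.4533 0.1966 0.1329] [0.464  0.1953 0.1562] [0.4596 0.1875 0.1571]
284
[... 1269 characters left out ...]
435 0.468 [0.451 0.187 0.166] [144. 141. 127.]
192 315 328 0.436 0.468 [0.451 0.188 0.158] [145. 142. 128.]
195 315 328 0.436 0.468 [0.451 0.187 0.151] [146. 142. 128.]
198 315 325 0.436 0.46 [0.448 0.185 0.144] [140. 136. 123.]
201 313 324 0.432 0.458 [0.445 0.197 0.131] [60. 60. 60.]
204 313 328 0.432 0.467 [0.449 0.191 0.126] [36. 36. 38.]
207 313 328 0.432 0.468 [0.45  0.191 0.118] [40. 40. 42.]
210 313 328 0.432 0.468 [0.45  0.191 0.11 ] [45. 44. 45.]
213 315 326 0.438 0.463 [0.45  0.193 0.101] [71. 71. 70.]
216 312 329 0.43 0.472 [0.45  0.194 0.092] [132. 132. 128.]
219 312 329 0.429 0.471 [0.449 0.181 0.09 ] [142. 142. 138.]
222 313 327 0.431 0.466 [0.448 0.178 0.083] [131. 131. 128.]
```

Run:
```python
from h import *
s=np.load("w1.npy",allow_pickle=True).item();b=snapshot("wrist")
C=s["tool_from_camera"]
for n,q in(("open",s),("now",b)):
    P=cloud(q,C);z=P[...,2];yy=P[...,1]
    print(n)
    for zc in(-.002,-.01,-.02,-.03,-.036,-.042,-.048,-.054,-.06):
        m=(abs(z-zc)<.003)&(abs(P[...,0])<.08)&(yy>-.03)&(yy<.03)
        x=P[...,0][m];l=x[x<0];r=x[x>0]
        print(zc,len(l),len(r),l.min().round(4) if len(l) else '',l.max().round(4) if len(l) else '',r.min().round(4) if len(r) else '',r.max().round(4) if len(r) else '', yy[m].min().round(4) if len(x) else '')
cv2.imwrite("pics/k.png",np.hstack([cv2.resize(s["pixels"][180:250,280:360,::-1],(400,350),interpolation=0),cv2.resize(b["pixels"][230:300,278:358,::-1],(400,350),interpolation=0)]))
```

```text
open
-0.002 0 0     
-0.01 0 0     
-0.02 0 0     
-0.03 8 10 -0.0474 -0.0441 0.0438 0.047 -0.0097
-0.036 169 165 -0.0597 -0.0438 0.0434 0.0591 -0.0119
-0.042 259 261 -0.0598 -0.0437 0.0434 0.0598 -0.0122
-0.048 271 266 -0.0599 -0.0437 0.0433 0.0596 -0.0122
-0.054 316 322 -0.0603 -0.0436 0.0432 0.0595 -0.012
-0.06 233 233 -0.0609 -0.0436 0.0433 0.0606 -0.0121
now
-0.002 27 31 -0.0063 -0.0004 0.0001 0.0071 -0.0195
-0.01 31 42 -0.006 -0.0004 0.0001 0.0074 -0.0194
-0.02 95 111 -0.0063 -0.0004 0.0001 0.0071 -0.0195
-0.03 2 0 -0.0029 -0.0009   -0.0097
-0.036 44 42 -0.0067 -0.0009 0.0006 0.0064 -0.0117
-0.042 62 68 -0.0066 -0.0009 0.0005 0.0063 -0.0121
-0.048 81 78 -0.0064 -0.0008 0.0005 0.006 -0.012
-0.054 78 76 -0.0061 -0.0008 0.0005 0.0058 -0.0118
-0.06 47 51 -0.0038 -0.0008 0.0005 0.0038 -0.0105
```

View pics/k.png

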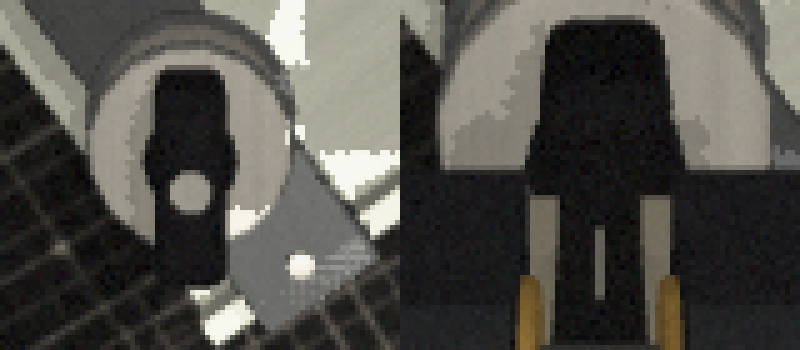

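The pictures show the fingers fully shut just above the knob top, with the knob's light centre disc visible through the slit. So the real fingertips end well short of the stated TCP. I'll open and measure where the tips really are.

```bash
python3 -m pendant '[[[0,0,8,0,0,0],[0,0,8,0,0,0],[0,0,8,0,0,0],[0,0,8,0,0,0],[0,0,8,0,0,0],[0,0,8,0,0,0]]]' -0.3
python3 - <<'E'
from h import *
s=snapshot("wrist");C=s["tool_from_camera"];P=cloud(s,C)
o=get_obs();f=(abs(P[...,1])<.02)&(abs(P[...,0])<.06)&(P[...,2]>-.07)
g=(P[...,2]<-.024)&f
v,u=np.nonzero(g);print(o["opening"],o["tool_pos"])
for side in(-1,1):
    m=g&(np.sign(P[...,0])==side)&(abs(P[...,0])>.02);q=P[m];v,u=np.nonzero(m)
    print(side,len(q),"px",u.min(),u.max(),v.min(),v.max(),"zmax",np.sort(q[:,2])[-8:].round(4),"ymin",q[:,1].min(),q[:,1].max(),abs(q[:,0]).min())
# side view fingertip lowest
S=snapshot("side");Q=cloud(S);m=(abs(Q[...,0]-.452)<.07)&(abs(Q[...,1]-.197)<.08)&(Q[...,2]>.133)&(Q[...,2]<.2)
print("side low z",np.sort(Q[m][:,2])[:12].round(4),o["tool_pos"][2]);save("sd",S,(260,140,400,240),5)
E
```

```text
clock: 4.82
tool_pos: [0.4517, 0.1976, 0.1151]
orientation: [180.0, -0.0, -121.6]
force: [-0.7, -0.4, -0.3]
opening: 0.0542
0.05542652805094283 [0.45174212 0.19761255 0.11508501]
-1 1389 px 210 264 269 344 zmax [-0.033  -0.0329 -0.0329 -0.0329 -0.0327 -0.0326 -0.0324 -0.0321] ymin -0.012259108146891018 0.009487315614944647 0.026918645895918008
1 1395 px 371 425 269 344 zmax [-0.0332 -0.0332 -0.033  -0.033  -0.0327 -0.0326 -0.0323 -0.0323] ymin -0.012378946778253595 0.009559475211477778 0.02658368208673881
side low z [0.1333 0.1341 0.1474 0.148  0.1481 0.1484 0.1488 0.1492 0.1492 0.1494
 0.1495 0.1496] 0.11508500598269952
```

View pics/sd.png

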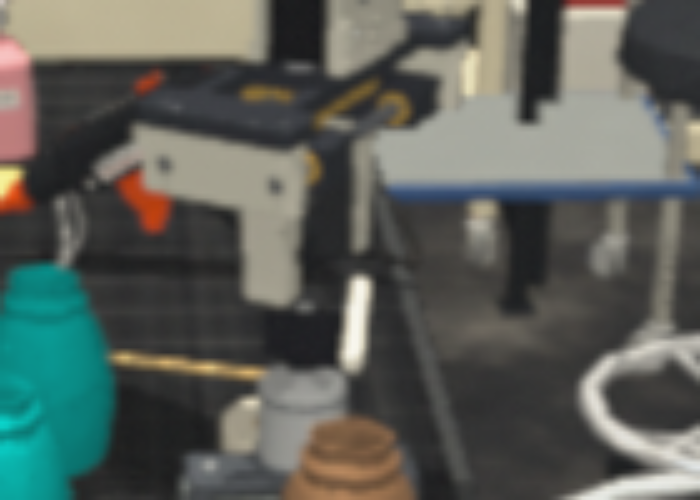

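Confirmed in two views: the tips are about 32 mm above the reported TCP (0.1475 against 0.115). I'll use a tip offset of 32.5 mm, lower another 41 mm with a force check, then grip.

```bash
python3 -m pendant '[[[0,0,-8,0,0,0],[0,0,-16,0,0,0],[0,0,-24,0,0,0],[0,0,-32,0,0,0],[0,0,-37,0,0,0],[0,0,-41,0,0,0],[0,0,-41,0,0,0]]]'; python3 -m pendant '[[[0,0,0,0,0,0],[0,0,0,0,0,0],[0,0,0,0,0,0],[0,0,0,0,0,0],[0,0,0,0,0,0],[0,0,0,0,0,0],[0,0,0,0,0,0],[0,0,0,0,0,0]]]' 1;python3 -m pendant '[[[0,0,0,0,0,0],[0,0,0,0,0,0]]]'
```

```text
clock: 5.8
tool_pos: [0.4517, 0.1976, 0.0739]
orientation: [180.0, -0.0, -121.6]
force: [-0.2, 0.3, 0.1]
opening: 0.0573
clock: 6.8
tool_pos: [0.4516, 0.1974, 0.0742]
orientation: [180.0, -0.0, -121.6]
force: [-1.7, -2.2, 3.9]
opening: 0.0142
clock: 7.05
tool_pos: [0.4516, 0.1974, 0.0742]
orientation: [-180.0, -0.0, -121.6]
force: [-2.0, -2.2, 5.0]
opening: 0.0143
```

Gripped at 14 mm. Now I'll pull in steps; the first 11 mm cannot reach the end stop.

```bash
python3 -m pendant '[[[0,0,1,0,0,0],[0,0,2,0,0,0],[0,0,2,0,0,0]]]'; python3 -m pendant '[[[0,0,1,0,0,0],[0,0,2,0,0,0],[0,0,3,0,0,0],[0,0,4,0,0,0],[0,0,4,0,0,0]]]'; python3 -m pendant '[[[0,0,1,0,0,0],[0,0,2,0,0,0],[0,0,3,0,0,0],[0,0,4,0,0,0],[0,0,4,0,0,0]]]'
```

```text
clock: 7.42
tool_pos: [0.4514, 0.1974, 0.0757]
orientation: [180.0, -0.1, -121.6]
force: [0.7, -2.2, -5.8]
opening: 0.0138
clock: 8.05
tool_pos: [0.4515, 0.1974, 0.0801]
orientation: [180.0, -0.0, -121.6]
force: [-0.6, -3.6, -7.2]
opening: 0.0138
clock: 8.68
tool_pos: [0.4516, 0.1975, 0.0841]
orientation: [180.0, -0.0, -121.6]
force: [-0.8, -3.0, -7.9]
opening: 0.0141
```

```bash
python3 -m pendant '[[[0,0,0.5,0,0,0],[0,0,1,0,0,0],[0,0,1,0,0,0]]]'
```

```text
clock: 9.05
tool_pos: [0.4516, 0.1975, 0.0851]
orientation: [180.0, -0.0, -121.6]
force: [-2.1, -3.5, -8.3]
opening: 0.0138
```

```bash
python3 -m pendant '[[[0,0,0.4,0,0,0],[0,0,0.8,0,0,0],[0,0,0.8,0,0,0]]]'
```

```text
clock: 9.43
tool_pos: [0.4516, 0.1976, 0.0859]
orientation: [180.0, -0.0, -121.6]
force: [-1.6, -3.7, -7.8]
opening: 0.0141
```

```bash
python3 -m pendant '[[[0,0,0.4,0,0,0],[0,0,0.8,0,0,0],[0,0,0.8,0,0,0]]]'
```

```text
clock: 9.8
tool_pos: [0.4517, 0.1976, 0.0868]
orientation: [180.0, -0.0, -121.6]
force: [-1.1, -3.6, -9.1]
opening: 0.0137
```

```bash
python3 -m pendant '[[[0,0,0.4,0,0,0],[0,0,0.8,0,0,0],[0,0,0.8,0,0,0]]]'
```

```text
clock: 10.18
tool_pos: [0.4517, 0.1976, 0.0875]
orientation: [180.0, -0.0, -121.6]
force: [-1.2, -4.0, -7.7]
opening: 0.0138
```

```bash
python3 -m pendant '[[[0,0,0.4,0,0,0],[0,0,0.8,0,0,0],[0,0,0.8,0,0,0]]]'
```

```text
clock: 10.55
tool_pos: [0.4517, 0.1976, 0.0883]
orientation: [180.0, -0.0, -121.6]
force: [-2.4, -4.1, -8.8]
opening: 0.0137
```

```bash
python3 -m pendant '[[[0,0,0.5,0,0,0],[0,0,0.9,0,0,0],[0,0,0.9,0,0,0]]]'
```

```text
clock: 10.92
tool_pos: [0.4517, 0.1976, 0.0891]
orientation: [180.0, -0.0, -121.6]
force: [-1.7, -4.8, -11.5]
opening: 0.014
```

```bash
python3 -m pendant '[[[0,0,0,0,0,0]]]';python3 -m pendant '[[[0,0,0.4,0,0,0],[0,0,0.4,0,0,0]]]'
```

```text
clock: 11.05
tool_pos: [0.4516, 0.1976, 0.0891]
orientation: [180.0, -0.0, -121.6]
force: [-1.7, -4.5, -11.4]
opening: 0.0137
clock: 11.3
tool_pos: [0.4516, 0.1976, 0.0894]
orientation: [180.0, -0.0, -121.6]
force: [-0.5, -4.4, -14.5]
opening: 0.0136
```

The end stop is felt: force rose from about 8.5 N to 14.5 N with little travel. Back off ~1.3 mm and turn anticlockwise.

```bash
python3 -m pendant '[[[0,0,-0.7,0,0,0],[0,0,-1.4,0,0,0],[0,0,-1.4,0,0,0]]]';python3 -m pendant '[[[0,0,0,0,0,3],[0,0,0,0,0,6],[0,0,0,0,0,6]]]'
python3 - <<'E'
from plant import *
print(get_obs()["moment"])
E
```

```text
clock: 11.68
tool_pos: [0.4518, 0.1976, 0.0885]
orientation: [-180.0, -0.0, -121.6]
force: [-3.7, -4.2, -8.5]
opening: 0.0139
clock: 12.05
tool_pos: [0.4518, 0.1977, 0.0886]
orientation: [-180.0, 0.0, -115.5]
force: [-3.5, -4.4, -8.4]
opening: 0.0138
[-1.81990942  1.19569617  0.06054435]
```

It turns freely: 6° at only 0.06 N m. Continue to 71.6° in total.

```bash
python3 -m pendant '[[[0,0,0,0,0,7],[0,0,0,0,0,14],[0,0,0,0,0,21],[0,0,0,0,0,28],[0,0,0,0,0,35],[0,0,0,0,0,35]]]'
python3 - <<'E'
from plant import *
print(get_obs()["moment"])
E
```

```text
clock: 12.8
tool_pos: [0.452, 0.1982, 0.0887]
orientation: [-180.0, 0.0, -80.6]
force: [-3.3, -2.6, -9.3]
opening: 0.0139
[-0.96950791  1.37608508  0.04454254]
```

```bash
python3 -m pendant '[[[0,0,0,0,0,7],[0,0,0,0,0,14],[0,0,0,0,0,21],[0,0,0,0,0,26],[0,0,0,0,0,29],[0,0,0,0,0,30.6],[0,0,0,0,0,30.6]]]'
python3 - <<'E'
from plant import *
print(get_obs()["moment"])
E
```

```text
clock: 13.68
tool_pos: [0.4519, 0.1984, 0.0885]
orientation: [-179.9, 0.0, -50.1]
force: [-6.7, -0.2, -8.9]
opening: 0.0136
[0.30295207 2.0755805  0.04376401]
```

```bash
python3 -m pendant '[[[0,0,-0.7,0,0,0],[0,0,-1.4,0,0,0],[0,0,-2.2,0,0,0],[0,0,-3,0,0,0],[0,0,-3,0,0,0]]]';python3 -m pendant '[[[0,0,-0.4,0,0,0],[0,0,-0.8,0,0,0],[0,0,-0.8,0,0,0]]]'
```

```text
clock: 14.3
tool_pos: [0.4519, 0.1985, 0.0855]
orientation: [-179.9, 0.0, -50.1]
force: [-5.2, 0.4, -8.1]
opening: 0.0137
clock: 14.68
tool_pos: [0.4519, 0.1985, 0.0847]
orientation: [-179.9, 0.0, -50.1]
force: [-4.9, 0.4, -7.7]
opening: 0.0138
```

It is already past the land level with the spring still pulling, so the pin is in the notch. Continue to the floor.

```bash
python3 -m pendant '[[[0,0,-0.4,0,0,0],[0,0,-0.8,0,0,0],[0,0,-0.8,0,0,0]]]';python3 -m pendant '[[[0,0,-0.3,0,0,0],[0,0,-0.3,0,0,0]]]'
```

```text
clock: 15.05
tool_pos: [0.4519, 0.1984, 0.0839]
orientation: [-179.9, 0.0, -50.1]
force: [-5.7, 1.9, -7.2]
opening: 0.0137
clock: 15.3
tool_pos: [0.4519, 0.1985, 0.0836]
orientation: [-179.9, 0.0, -50.1]
force: [-5.9, -0.1, -7.9]
opening: 0.0134
```

```bash
python3 -m pendant '[[[0,0,-0.4,0,0,0],[0,0,-0.4,0,0,0]]]';python3 -m pendant '[[[0,0,-0.4,0,0,0],[0,0,-0.4,0,0,0]]]'
```

```text
clock: 15.55
tool_pos: [0.452, 0.1985, 0.0833]
orientation: [-179.9, 0.0, -50.1]
force: [-5.8, 0.1, -6.8]
opening: 0.0139
clock: 15.8
tool_pos: [0.452, 0.1985, 0.0831]
orientation: [-179.9, 0.0, -50.1]
force: [-6.5, -0.7, -5.6]
opening: 0.0139
```

```bash
python3 -m pendant '[[[0,0,-0.3,0,0,0],[0,0,-0.5,0,0,0],[0,0,-0.5,0,0,0]]]'
```

```text
clock: 16.18
tool_pos: [0.4521, 0.1985, 0.0829]
orientation: [-179.9, 0.0, -50.1]
force: [-6.9, 1.6, -1.8]
opening: 0.0142
```

The notch floor is reached, with the vertical load near zero. Release, rise and measure the knob height.

```bash
python3 -m pendant '[[[0,0,0,0,0,0],[0,0,0,0,0,0],[0,0,0,0,0,0],[0,0,0,0,0,0],[0,0,0,0,0,0]]]' -0.3; python3 -m pendant '[[[0,0,20,0,0,0],[0,0,50,0,0,0],[0,0,90,0,0,0],[0,0,130,0,0,0],[0,0,160,0,0,0],[0,0,160,0,0,0],[0,0,160,0,0,0]]]'
python3 - <<'E'
from h import *
o=get_obs();s=snapshot("wrist");save("w2",s)
T=np.eye(4);T[:3,:3]=R.from_euler("xyz",o["orientation"],degrees=True).as_matrix();T[:3,3]=o["tool_pos"]
s["pose"]=T@s["tool_from_camera"];np.save("w2.npy",s,allow_pickle=True);P=cloud(s)
x,y,z=P[...,0],P[...,1],P[...,2]
m=(abs(x-.452)<.03)&(abs(y-.197)<.03)&(z>.118)&(z<.17);q=P[m];print("knob",len(q),np.median(q[:,2]),cv2.minAreaRect((q[:,:2]*1000).astype(np.float32)))
t=(x>.42)&(x<.52)&(y>-.12)&(y<0)&(z>.05)&(z<.062);q=P[t];print("tab",len(q),np.median(q[:,2]) if len(q) else 0,cv2.minAreaRect((q[:,:2]*1000).astype(np.float32)) if len(q)>3 else 0)
S=snapshot("top");Q=cloud(S);hsv=cv2.cvtColor(S["pixels"],cv2.COLOR_RGB2HSV)
j=(hsv[...,0]>80)&(hsv[...,0]<95)&(hsv[...,1]>120)&(Q[...,2]>.06)
n,l,st,c=cv2.connectedComponentsWithStats(j.astype(np.uint8))
for i in range(1,n):
    if st[i,4]>50:p=Q[l==i];print("teal",p.min(0).round(3),p.max(0).round(3))
print(o["joint_pos"])
E
```

```text
clock: 16.8
tool_pos: [0.452, 0.1977, 0.0822]
orientation: [-180.0, -0.0, -50.0]
force: [-0.3, -0.6, -0.0]
opening: 0.0551
clock: 17.68
tool_pos: [0.4514, 0.1975, 0.2415]
orientation: [180.0, 0.0, -50.0]
force: [-0.4, 0.3, 0.2]
opening: 0.057
knob 722 0.13940392326851755 ((451.18853759765625, 198.18875122070312), (39.11283874511719, 13.70936393737793), 39.71727752685547)
tab 0 0 0
teal [0.289 0.265 0.06 ] [0.353 0.33  0.109]
teal [0.267 0.13  0.061] [0.332 0.196 0.109]
teal [ 0.273 -0.2    0.06 ] [ 0.34  -0.133  0.112]
[ 4.65191577e+01  1.41860473e+00 -1.72269312e+01 -2.14758789e-02
 -7.13851914e+01  8.35017059e+01]
```

View pics/w2.png

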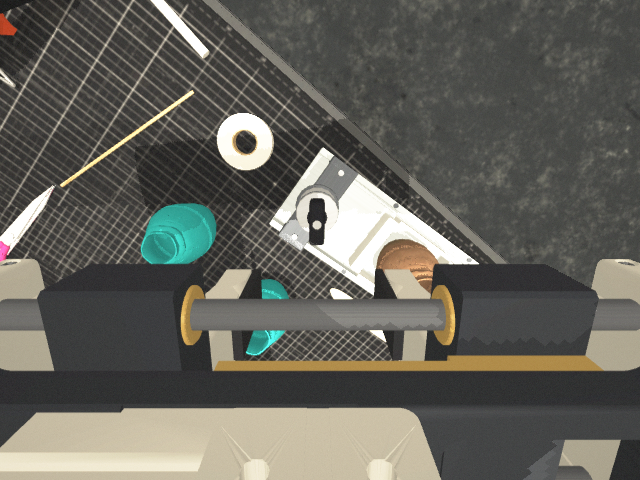

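The knob stays retracted by itself: top at 139.4 mm (+8.4 mm), bar at 39.7°, which is a 71.4° turn. Now go over the tab with the jaws across the carrier (yaw −175.9, j6≈11°).

```bash
python3 -m pendant '[[[2,-25,0,0,0,-10],[4,-50,0,0,0,-20],[6,-75,0,0,0,-30],[8,-105,0,0,0,-40],[10,-135,0,0,0,-50],[12,-165,0,0,0,-60],[14,-195,0,0,0,-70],[16,-225,0,0,0,-80],[17,-240,0,0,0,-90],[18,-253,0,0,0,-100]]]'; python3 -m pendant '[[[0,0,0,0,0,-9],[0,0,0,0,0,-18],[0,0,0,0,0,-25.8],[0,0,0,0,0,-25.8],[0,0,0,0,0,-25.8]]]'
python3 - <<'E'
from h import *
o=get_obs();s=snapshot("wrist");save("w3",s);print(o["tool_pos"],o["orientation"],o["joint_pos"].round(1))
T=np.eye(4);T[:3,:3]=R.from_euler("xyz",o["orientation"],degrees=True).as_matrix();T[:3,3]=o["tool_pos"]
P=cloud(s,T@s["tool_from_camera"]);x,y,z=P[...,0],P[...,1],P[...,2]
t=(x>.42)&(x<.52)&(y>-.12)&(y<0)&(z>.05)&(z<.062);q=P[t];print("tab",len(q),np.median(q[:,2]) if len(q) else 0,cv2.minAreaRect((q[:,:2]*1000).astype(np.float32)) if len(q)>3 else 0)
E
```

```text
clock: 19.02
tool_pos: [0.4693, -0.0562, 0.2411]
orientation: [180.0, -0.1, -150.3]
force: [0.2, -0.0, 0.3]
opening: 0.0567
clock: 19.65
tool_pos: [0.4696, -0.0554, 0.2416]
orientation: [-180.0, -0.0, -175.6]
force: [0.1, -0.4, -0.4]
opening: 0.057
[ 0.46959705 -0.05537042  0.24160798] [-1.79989043e+02 -4.77256203e-02 -1.75602009e+02] [ 17.2  -0.6 -19.3   0.  -71.4 -12.8]
tab 332 0.05503748328544028 ((469.91131591796875, -57.265846252441406), (35.38689422607422, 11.251216888427734), 4.559665203094482)
```

The tab is at (469.9, −57.2), 35x11 mm, top 55.0 mm, as it must be. Descend so that the tips are at about 33 mm, then grip.

```bash
python3 -m pendant '[[[0.3,-1.6,-50,0,0,0],[0.3,-1.6,-100,0,0,0],[0.3,-1.6,-150,0,0,0],[0.3,-1.6,-190,0,0,0],[0.3,-1.6,-215,0,0,0],[0.3,-1.6,-230,0,0,0],[0.3,-1.6,-240,0,0,0],[0.3,-1.6,-240,0,0,0]]]'; python3 -m pendant '[[[0,0,0,0,0,0],[0,0,0,0,0,0],[0,0,0,0,0,0],[0,0,0,0,0,0],[0,0,0,0,0,0],[0,0,0,0,0,0]]]' 1
```

```text
clock: 20.7
tool_pos: [0.4698, -0.057, 0.0016]
orientation: [-180.0, -0.1, -175.7]
force: [-0.2, 0.1, -0.7]
opening: 0.0569
clock: 21.45
tool_pos: [0.4694, -0.057, 0.0025]
orientation: [-180.0, -0.0, -175.8]
force: [-3.5, 1.9, 5.9]
opening: 0.0355
```

```bash
python3 -m pendant '[[[0.1,-1,0,0,0,0],[0.2,-2.5,0,0,0,0],[0.3,-4,0,0,0,0],[0.4,-5.5,0,0,0,0],[0.5,-6.5,0,0,0,0],[0.5,-7,0,0,0,0],[0.5,-7,0,0,0,0]]]'
```

```text
clock: 22.32
tool_pos: [0.4699, -0.064, 0.0025]
orientation: [180.0, -0.0, -175.8]
force: [-4.2, 2.0, 5.1]
opening: 0.0357
```

The tray slides at ~2 N. Continue to about 64 mm, easing in and out.

```bash
python3 -m pendant '[[[0.1,-1,0,0,0,0],[0.2,-3,0,0,0,0],[0.4,-6,0,0,0,0],[0.7,-9.5,0,0,0,0],[1,-13,0,0,0,0],[1.2,-16.5,0,0,0,0],[1.5,-20,0,0,0,0],[1.7,-23,0,0,0,0],[1.8,-25,0,0,0,0],[1.9,-26,0,0,0,0]]]'; python3 -m pendant '[[[0.1,-1.5,0,0,0,0],[0.3,-4,0,0,0,0],[0.5,-7.5,0,0,0,0],[0.8,-11,0,0,0,0],[1.1,-15,0,0,0,0],[1.4,-19,0,0,0,0],[1.7,-23,0,0,0,0],[1.9,-26.5,0,0,0,0],[2.1,-29,0,0,0,0],[2.2,-30,0,0,0,0]]]'; python3 -m pendant '[[[0,-0.8,0,0,0,0],[0.2,-2,0,0,0,0],[0.3,-3.5,0,0,0,0],[0.3,-4,0,0,0,0],[0.3,-4,0,0,0,0]]]'
```

```text
clock: 23.58
tool_pos: [0.4718, -0.09, 0.0025]
orientation: [180.0, -0.0, -175.8]
force: [-3.1, 2.1, 6.4]
opening: 0.0355
clock: 24.82
tool_pos: [0.474, -0.12, 0.0025]
orientation: [180.0, -0.0, -175.8]
force: [-2.5, 2.7, 5.2]
opening: 0.0354
clock: 25.45
tool_pos: [0.4743, -0.124, 0.0025]
orientation: [180.0, -0.0, -175.8]
force: [-4.1, 1.1, 5.3]
opening: 0.0357
```

Drawn 67 mm so far. Creep to the stop.

```bash
python3 -m pendant '[[[0.1,-0.7,0,0,0,0],[0.1,-1.4,0,0,0,0],[0.2,-2.1,0,0,0,0],[0.2,-2.1,0,0,0,0]]]'; python3 -m pendant '[[[0,-0.5,0,0,0,0],[0.1,-1,0,0,0,0],[0.1,-1,0,0,0,0]]]'
```

```text
clock: 25.95
tool_pos: [0.4745, -0.126, 0.0025]
orientation: [180.0, -0.0, -175.8]
force: [-3.4, 1.6, 5.8]
opening: 0.0355
clock: 26.32
tool_pos: [0.4746, -0.1268, 0.0025]
orientation: [180.0, -0.0, -175.8]
force: [-4.9, 3.9, 6.2]
opening: 0.0359
```

```bash
python3 -m pendant '[[[0,-0.4,0,0,0,0],[0,-0.8,0,0,0,0],[0,-0.8,0,0,0,0]]]'
```

```text
clock: 26.7
tool_pos: [0.4746, -0.1269, 0.0024]
orientation: [179.9, -0.0, -175.8]
force: [-5.3, 9.2, 7.6]
opening: 0.0356
```

The end stop is felt (y force 2→9 N at 70 mm). Release, rise and check everything.

```bash
python3 -m pendant '[[[0,0,0,0,0,0],[0,0,0,0,0,0],[0,0,0,0,0,0],[0,0,0,0,0,0]]]' -0.3; python3 -m pendant '[[[0,0,10,0,0,0],[0,0,35,0,0,0],[0,0,75,0,0,0],[0,0,120,0,0,0],[0,0,170,0,0,0],[0,0,210,0,0,0],[0,0,210,0,0,0],[0,0,210,0,0,0]]]'
python3 - <<'E'
from h import *
o=get_obs();s=snapshot("wrist")
T=np.eye(4);T[:3,:3]=R.from_euler("xyz",o["orientation"],degrees=True).as_matrix();T[:3,3]=o["tool_pos"]
P=cloud(s,T@s["tool_from_camera"]);x,y,z=P[...,0],P[...,1],P[...,2]
r=lambda q:(len(q),np.median(q[:,2]).round(4),cv2.minAreaRect((q[:,:2]*1000).astype(np.float32))) if len(q)>3 else len(q)
print("tab",r(P[(x>.42)&(x<.52)&(y>-.16)&(y<-.08)&(z>.05)&(z<.062)]))
S=snapshot("side");t=snapshot("top")
for n,im,Q in(("wrist",s,P),("side",S,cloud(S)),("top",t,cloud(t))):
    x,y,z=Q[...,0],Q[...,1],Q[...,2]
    print(n,"knob",r(Q[(abs(x-.452)<.03)&(abs(y-.197)<.03)&(z>.118)&(z<.16)]))
    h=cv2.cvtColor(im["pixels"],cv2.COLOR_RGB2HSV);q=Q[(x>.4)&(x<.55)&(y>-.08)&(y<.12)&(h[...,0]<15)&(h[...,1]>80)&(z>.05)];
    if len(q):print("jar",q.min(0).round(3),q.max(0).round(3))
A=np.hstack([cv2.resize(t["pixels"][190:310,190:450,::-1],(520,240)),cv2.resize(S["pixels"][150:390,220:420,::-1],(200,240))]);cv2.imwrite("pics/end.png",A)
E
```

```text
clock: 27.2
tool_pos: [0.4753, -0.1279, 0.002]
orientation: [-180.0, 0.0, -175.8]
force: [-0.1, -0.2, 0.2]
opening: 0.0566
clock: 28.2
tool_pos: [0.4748, -0.1277, 0.2121]
orientation: [180.0, 0.0, -175.8]
force: [-0.6, 0.4, 0.1]
opening: 0.0567
tab (391, np.float64(0.0551), ((475.0971374511719, -126.9547348022461), (34.83492660522461, 11.389986991882324), 4.091300964355469))
wrist knob 0
jar [ 0.434 -0.038  0.05 ] [0.498 0.03  0.128]
side knob (100, np.float64(0.132), ((445.4715881347656, 190.97401428222656), (27.41460609436035, 14.693166732788086), 39.222015380859375))
jar [ 0.432 -0.039  0.05 ] [0.496 0.017 0.127]
top knob (131, np.float64(0.1386), ((449.7328186035156, 197.17822265625), (39.59247589111328, 13.93105411529541), 39.488948822021484))
jar [ 0.401 -0.08   0.083] [0.503 0.114 0.679]
```

View pics/end.png

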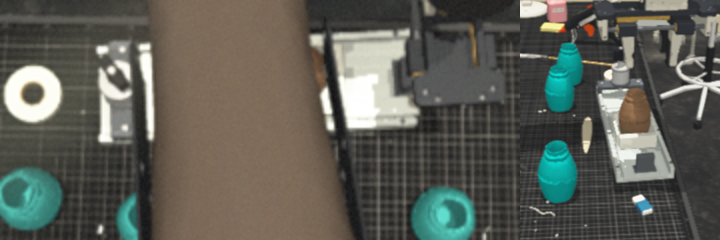

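The tab moved 69.9 mm, the jar stands upright and moved with the tray, and the knob is still up and turned. The bystanders look untouched.

```bash
python3 -c "
from plant import *
print(close_job(), get_obs()['clock'])"
```

```text
the job is handed in; nothing more can be done
the job is handed in; nothing more can be done
```

The plunger is retracted in its rest notch, the tray is drawn out to its stop, and the job was handed in with the clock at about 28 s of the 72 s.

- **Plunger:** I pulled the knob until I felt its end stop, where the force rose from about 8.5 N to 14.5 N. I eased off about 1 mm, turned it 71.5° anticlockwise and let it down until it carried its own weight.
- **Tray:** I drew it out by its tab at about 2 N until it met its stop, where the force rose to about 9 N.

Last checks:
- **Knob:** it stayed up and turned after release. The top stands at 138.6–139.4 mm, about 8 mm up, with the bar at 39.5°, which is a turn of about 71°.
- **Tab:** it moved about 70 mm (69.9 mm by the wrist camera).
- **Jar:** it is upright in its nest and moved with the tray.
- **Bystanders:** by eye, the tape, eraser and bone folder look untouched in the last pictures. I did not measure them.

What disagreed:
- **Fingertips:** the real fingertips sit about 32 mm short of the stated TCP. My first grip therefore closed on nothing just above the knob. I measured the offset in two views and allowed for it from then on.
- **Notch depth:** the knob came down about 6 mm from where I felt the stop, against the expected 5 mm. I put this down to the arm giving slightly or the grip slipping, but did not confirm it.
- **Knob height, side view:** the last side view gave the knob at a median of 132 mm. It saw mostly the bar's side face, so I relied on the top view instead.

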